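# Retract and hold the drilling jig's locating plunger

### The arm

A 6-joint arm with a two-finger parallel gripper is mounted at the origin on the work surface. World frame = base frame: x ahead of the robot, y to its left, z up, the work surface at z = 0. Lengths are in m, angles in rad, forces in N, time in s.
With the tool pointing down it reaches from about 0.275 to 0.975 m from the base axis. Payload 8.4 kg.
Tool frame: the origin (TCP) lies at the very end of the fingers, on their centre line; the grasp point (between the pads) lies 19 mm behind it; z points along the fingers, x is the direction in which the jaws open and shut, and the axes are right-handed (so a half turn about z gives the same grasp; the last joint's range is limited). The gripper opens to 92 mm and grips with 3 to 60 N. Pads are 20 mm wide; open, the fingers measure 128 mm over their backs; the gripper's body (75 mm by 189 mm) begins 69 mm behind the grasp point.
Start: joints at [-1.161, 0.353, 1.633, -0, 1.155, -0.002], TCP at [0.25, -0.573, 0.215] pointing down, gripper open.
Joint ranges: [-2.63, 2.63], [-0.92, 2.1], [0.06, 2.66], [-1.3, 4.44], [0, 2.69], [-3.02, 3.02]. Speed limits (rad/s): [2.22, 2.22, 2.79, 3.14, 3.14, 3.14].

### API

Orientations are given as a 3x3 rotation matrix whose columns are the frame's x, y, z axes.
In Python, from rig import r gives the robot as it stands.
- The arm moves only by the tool arm_command, never from a script. Its argument "series" is a list of rows, each a list of 7 numbers: the shift along the tool's x, y, z in cm, then the turn, a rotation vector about the tool's x, y, z in degrees, then the closure in counts, from 0 (fully open) to 255 (shut). In form: [[x, y, z, ax, ay, az, gripper], ...]. A call has exactly 10 rows; each row is the pose to reach, as a shift and turn from the pose commanded when the call began, along the tool's axes at that moment; what a row does not reach only later rows make up. A row lasts 1/10 s, in which the tool goes at most 50 mm and 8.59 degrees, less where a joint would pass 70% of its speed; a pose out of reach is approached as far as the arm can. A call with a gripper value outside its range is refused whole. The fingers move at their own pace and stop on an object; the grip force is fixed at half the most. Time passes only in rows, so rows that repeat a pose let the fingers close, or fill a call up. It gives the time, the measured TCP pose, the force and the opening at its end, in the units of the state.
- r.read_state(): the state, without advancing time (a new reading comes with each control period).
- r.capture(name): name is "side" or "top"; returns a dict with "pixels" (420x560x3 uint8, blue, green, red), "mtx" (3x3 intrinsics, pixels), "rvec" (rotation vector, rad) and "tvec" (3), from world to camera coordinates, as OpenCV has them. Camera axes: x right, y down, z forward; pixel columns grow to the right and rows downward; lengths in m; the calibration is good to about 2 mm. A picture is of the moment at which its call begins. There is no depth.
- r.close_job(): hands the job in, once; it reports no verdict.
The state is a dict: "time": time; "joints": joint angles; "dq": joint speeds; "effort": joint torques, N m; "ee_pos": TCP position; "ee_rot": TCP orientation; "ft_force": force on the tool from outside, world axes, zero at the start; "wrist_torque": the same for the moment, N m; "finger_gap": finger opening in m.
Only numpy, scipy, OpenCV 4.12 (cv2) and the standard library are available. Lean on these libraries where they do the work, as an engineer would, in place of code of your own. Each camera call takes 0.05 s, during which the arm holds its last target. There are 200 camera calls.

### The job

Free the turned baluster in the green drilling jig: first swing the brass keeper by its yellow pin well clear of the plunger's collar, as far as it goes towards the robot, then take the plunger by its orange handle and draw it straight up out of its snug bore until the red ring is completely clear of the bore while the black ring below it stays hidden inside. Finish while still holding the plunger steady there; do not pull the black ring out on the way, keep the jig standing flat where it is and leave the other things on the bench alone.

Things in the scene. Friction and masses are not known exactly. Their poses are not given: they have to be found in the camera images.
- jig: Green drilling jig standing loose on the bench (about 1.8 kg), origin on the bench under the bore axis, z up. Base plate 170 (x) x 130 (y) x 12 mm; upright cheeks carry a head block 90 (x) x 130 (y) mm from 80 to 150 mm height, with a vertical bore 17.5 mm wide at its middle (x = y = 0), right through. A pale turned baluster, 300 mm long, 60 mm thick, lies along y under the head, sticking out 85 mm at both sides
- bore_mouth (a point): Centre of the bore's upper mouth, on the head's top face, 150 mm above the bench; axes as the jig's
- keeper (a joint): Swing of the brass keeper about a vertical pin, rad: starts 0 to 0.15 with its nose over the plunger's collar (the plunger cannot rise); grows counter-clockwise seen from above, so that the yellow pin moves towards the jig's -x side (the robot's side); stop at 1.15; the plunger is well clear above 0.7. Light friction (0.03 N m), stays where it is left
- keeper_pivot (a point): The keeper's hinge axis, 55 mm from the bore axis on the jig's +y side, 160 mm above the bench; turns with the keeper: its +y axis points from the hinge to the yellow pin
- keeper_pin (a point): Yellow upright round pin on the keeper's tail, 12 mm diameter, standing from 162.5 to 198.5 mm above the bench, 50 mm from the hinge axis; this point is on its axis at 180 mm height
- plunger_grip (a point): Centre of the plunger's orange handle: upright cylinder 26 mm diameter, 42 mm tall (21 mm above and below this point). Below it a steel neck 16 mm thick and 14 mm long, then a steel collar 32 mm wide, 6 mm thick, which rests on the jig's head at the start; this point is 41 mm above the collar's underside. Plunger 0.25 kg
- plunger_collar (a point): Centre of the underside of the plunger's collar, level with bore_mouth at the start; z along the plunger, upwards. Below it the steel shank, 16 mm diameter (1.5 mm play in the bore), 82 mm long: a red ring lies 26 to 34 mm and a black ring 54 to 62 mm below the collar's underside. So the red ring is clear and the black one hidden when the plunger has risen 34 to 54 mm
- turned_knob: Bystander, to be left alone: brown turned wooden knob, 44 mm wide, 48 mm tall, near the jig
- offcut: Bystander, to be left alone: pale wooden offcut 50 x 90 x 25 mm, near the jig
- brush: Bystander, to be left alone: bench brush lying flat
- screwdriver: Bystander, to be left alone: screwdriver lying flat
- glue: Bystander, to be left alone: white glue bottle with red cap, 56 mm wide, 150 mm tall
- mug: Bystander, to be left alone: blue mug, 80 mm wide, 90 mm tall
- plunger: The whole plunger (steel rod with collar and orange handle), origin at the same point as plunger_collar
Things that resemble listed ones, but are neither listed nor needed, are in the scene too. Leave any blue or purple look-alike of the plunger alone.

How it is judged:
On the way, in this order (a step that is already met when the one before it is completed fails the run):
1. the keeper is swung clear while the plunger is still down (value of joint keeper above 0.7 rad and z of plunger_collar in the frame of bore_mouth below 0.008 m), for 0.2 s.
2. the plunger, gripped by the fingers, is drawn up until the red ring is out (z of plunger_collar in the frame of bore_mouth above 0.0325 m and contact force between the fingers and plunger above 1 N), for 0.2 s.
At the end, for the whole second after the job is handed in: The plunger is held by the fingers, still, 32.5 to 55.5 mm above its seat (red ring out, black ring hidden), in line with the bore (within 8 mm and 0.09 rad); the keeper is swung beyond 0.7 rad; the jig stands flat (0.03 rad), not lifted by 4 mm, within 20 mm of where it was (all of step 2 and z of plunger_collar in the frame of bore_mouth below 0.0555 m and horizontal distance between plunger_collar and bore_mouth below 0.008 m and angle between the z axis of plunger_collar and the z axis of bore_mouth, either way round below 0.09 rad and linear speed of plunger below 0.01 m/s and value of joint keeper above 0.7 rad and angle between jig's own z axis and vertical below 0.03 rad and height (world z) of jig below 0.004 m and distance of jig from where it was at the start of the episode below 0.02 m); the arm keeps its last pose, push and grip.
It fails at once if the black ring is pulled out of the bore (z of plunger_collar in the frame of bore_mouth above 0.058 m).
It fails at once if the jig is lifted, tipped or dragged (height (world z) of jig above 0.008 m or angle between jig's own z axis and vertical above 0.08 rad or distance of jig from where it was at the start of the episode above 0.03 m).
It fails at once if another thing on the bench is disturbed (distance of any of turned_knob, offcut, brush, screwdriver, glue, mug from where it was at the start of the episode above 0.03 m).
It also fails if it takes over 42 s, if anything falls off the work surface, if the arm or the gripper's body presses on something with over 40 N, if the wrist force passes 120 N, or if a joint passes its speed limit or range.

## Working session

There is one attempt and no reset: what is moved stays moved. The work goes in short steps, Python scripts to look and compute and a tool call to move; the robot and the scene stay as the last step left them, time stands still between calls to the robot, and variables do not carry over. Pictures are saved under pics/ and viewed, about 8 in all and at most 12, crops included, and the job is handed in when it is done.

Besides the shell and the picture viewer there is one more tool, called after "Emit:" by a JSON object that holds its "fn" and its "kwargs". arm_command: Moves the arm, as the interface text tells. Its arguments: {"type":"object","properties":{"series":{"type":"array"}},"required":["series"]}

```bash
mkdir -p pics; cat > h.py <<'E'
import numpy as np, cv2, sys
from rig import r
def cap(n,f=None):
    c=r.capture(n)
    if f: cv2.imwrite('pics/'+f,c['pixels'])
    return c
def ray(c,u,v):
    R=cv2.Rodrigues(np.array(c['rvec'],float))[0]; t=np.array(c['tvec'],float).ravel()
    d=R.T@np.linalg.inv(np.array(c['mtx']))@np.array([u,v,1.]); return -R.T@t,d/np.linalg.norm(d)
def atz(c,u,v,z):
    o,d=ray(c,u,v); return o+d*(z-o[2])/d[2]
def proj(c,p):
    return cv2.projectPoints(np.array(p,float).reshape(-1,1,3),np.array(c['rvec'],float),np.array(c['tvec'],float),np.array(c['mtx'],float),None)[0].reshape(-1,2)
def tri(c1,p1,c2,p2):
    o1,d1=ray(c1,*p1);o2,d2=ray(c2,*p2)
    s=np.linalg.lstsq(np.c_[d1,-d2],o2-o1,rcond=None)[0]
    a=o1+s[0]*d1;b=o2+s[1]*d2
    return (a+b)/2,np.linalg.norm(a-b)
E
python3 - <<'E'
from h import *
a=cap('side');b=cap('top')
cv2.imwrite('pics/a.png',a['pixels']);cv2.imwrite('pics/b.png',b['pixels'])
for c in(a,b): print(ray(c,280,210))
s=r.read_state();print(s)
E
```

```text
(array([ 0.26963848, -0.64130078,  0.86495556]), array([ 0.3286972 ,  0.62152261, -0.71110323]))
(array([0.44663258, 0.00256317, 1.45199937]), array([ 0.09725492, -0.00651737, -0.99523817]))
{'time': 0.1, 'joints': array([-1.16140573e+00,  3.53578221e-01,  1.63405753e+00, -2.80039319e-07,
        1.15521433e+00, -2.38351408e-03]), 'dq': array([-4.01754381e-04, -1.53152809e-03,  4.27515239e-04,  4.63654111e-05,
       -8.84976981e-04,  1.45482187e-03]), 'effort': array([ 7.04704908e-04, -5.94908023e+01, -3.34930265e+01,  6.99202507e-02,
        1.83487596e-02, -7.84046279e-06]), 'ee_pos': array([ 0.24997681, -0.57233891,  0.21394015]), 'ee_rot': array([[ 4.00235562e-01, -9.16412158e-01, -5.00754885e-04],
       [-9.16411432e-01, -4.00235876e-01,  1.15341709e-03],
       [-1.25742551e-03, -2.74103593e-06, -9.99999209e-01]]), 'ft_force': array([ 0.48828271, -0.12489898, -0.22009354]), 'wrist_torque': array([-0.00074772,  0.0417081 ,  0.00949035]), 'finger_gap': 0.09177164137751588}
```

View pics/a.png

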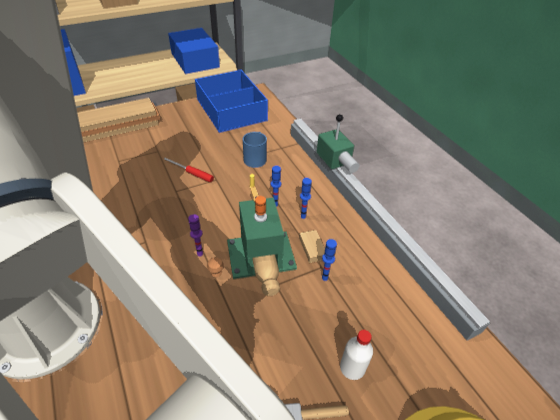

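View pics/b.png

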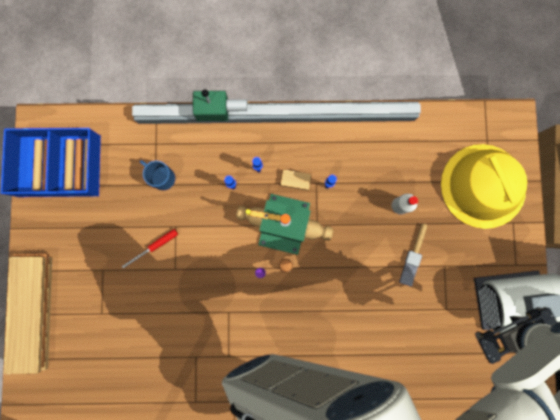

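Side view: the orange handle is at (260,205) on the green jig and the yellow pin at (252,182). Blue look-alikes stand at (276,180), (305,195) and (329,258), a purple one at (196,232). The listed plunger is the orange-handled one in the jig's head. Top view: handle (285,219), pin about (241,213). I'll confirm in one enlarged crop of both views.

```bash
python3 - <<'E'
from h import *
a=cv2.imread('pics/a.png');b=cv2.imread('pics/b.png')
A=cv2.resize(a[165:295,190:290],None,fx=4,fy=4,interpolation=3)
B=cv2.resize(b[180:278,230:330],None,fx=4,fy=4,interpolation=3)
o=np.zeros((520,800,3),np.uint8);o[:,:400]=A;o[:392,400:]=B
cv2.imwrite('pics/c.png',o)
E
```

```text
(no output)
```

View pics/c.png

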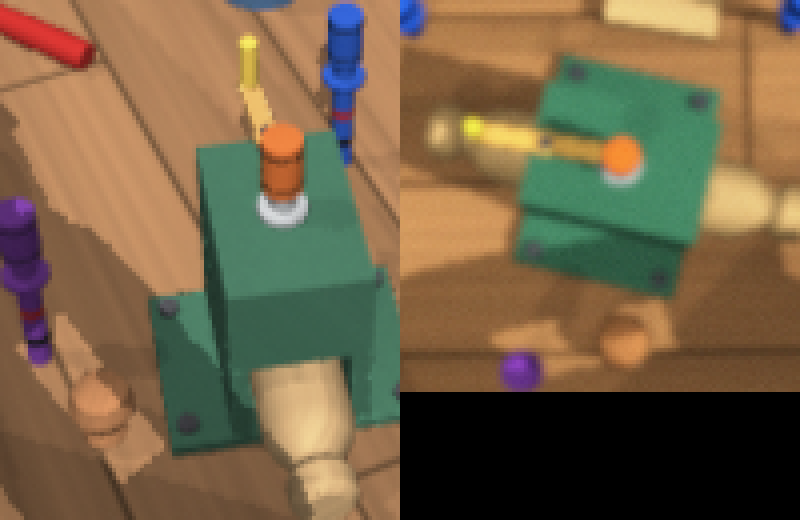

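```bash
python3 - <<'E'
from h import *
a=cap('side');b=cap('top')
f=lambda x,y,u0,v0:((x+.5)/4-.5+u0,(y+.5)/4-.5+v0)
S=lambda x,y:f(x,y,190,165)
T=lambda x,y:f(x-400,y,230,180)
h=tri(a,S(282,134),b,T(622,152));print('handle top (z .212)',h)
p=tri(a,S(249,39),b,T(473,124));print('pin top (z .1985)',p)
print('atz h',atz(a,*S(282,134),.212),atz(b,*T(622,152),.212))
print('atz p',atz(a,*S(249,39),.1985),atz(b,*T(473,124),.1985))
for x,y in[(523,207),(693,243),(720,122)]: print('headT',atz(b,*T(x,y),.15))
for x,y in[(232,298),(374,280),(197,149),(335,133)]: print('headS',atz(a,*S(x,y),.15))
print('hinge screw',atz(b,*T(546,142),.165))
print('knob',atz(b,*T(624,342),.03),'purple',atz(b,*T(522,370),.1),'blue',atz(b,230,182,.1),atz(b,257,163,.1),atz(b,331,181,.1))
E
```

```text
handle top (z .212) (array([ 0.54577116, -0.01890968,  0.21482981]), np.float64(0.0016936135477161897))
pin top (z .1985) (array([0.56784364, 0.08278115, 0.20094655]), np.float64(0.0007584832639886037))
atz h [ 0.54614393 -0.01598619  0.212     ] [ 0.5468016  -0.01924044  0.212     ]
atz p [0.56857104 0.0855425  0.1985    ] [0.56844191 0.08281702 0.1985    ]
headT [0.51339487 0.0506531  0.15      ]
headT [ 0.48636357 -0.06990137  0.15      ]
headT [ 0.57250228 -0.09074071  0.15      ]
headS [ 0.48910769 -0.0709452   0.15      ]
headS [ 0.57080454 -0.09297128  0.15      ]
headS [0.51744113 0.05311286 0.15      ]
headS [0.60390234 0.03014153 0.15      ]
hinge screw [0.55831907 0.03350155 0.165     ]
knob [ 0.41447046 -0.0219964   0.03      ] purple [0.39664259 0.05417194 0.1       ] blue [0.66458619 0.14208846 0.1       ] [0.72134592 0.06101353 0.1       ] [ 0.66413575 -0.15998045  0.1       ]
```

Measurements agree with the sizes given:
- Bore axis ≈ (0.545, -0.019), jig yaw ≈ -13°.
- Hinge ≈ (0.558, 0.034).
- Pin is 50 mm from the hinge at (0.568, 0.084).

The crop confirms the orange plunger sits in the jig. First I'll hover above the pin.

```bash
cat >> h.py <<'E'
from scipy.spatial.transform import Rotation as Ro
def go(p,yaw,R=None,P=None):
    s=r.read_state();R=s['ee_rot'] if R is None else R;P=s['ee_pos'] if P is None else P
    y=np.radians(yaw);x=np.array([np.cos(y),np.sin(y),0]);z=np.array([0,0,-1.])
    G=np.c_[x,np.cross(z,x),z]
    sh=R.T@(np.array(p)-P)*100; rv=np.degrees(Ro.from_matrix(R.T@G).as_rotvec())
    print('shift cm',sh.round(2),'rot',rv.round(2))
E
python3 - <<'E'
from h import *
go((.568,.084,.29),20)
E
```

```text
shift cm [-47.44 -55.41  -7.54] rot [-4.000e-02  4.000e-02 -8.641e+01]
```

Emit:
{"fn": "arm_command", "kwargs": {"series": [[0, 0, -4, 0, 0, 0, 170], [0, 0, -7.5, 0, 0, 0, 170], [-3.2, -3.7, -7.5, 0, 0, -6, 170], [-6.4, -7.4, -7.5, 0, 0, -12, 170], [-9.6, -11.1, -7.5, 0, 0, -18, 170], [-12.8, -14.8, -7.5, 0, 0, -24, 170], [-16, -18.5, -7.5, 0, 0, -30, 170], [-19.2, -22.2, -7.5, 0, 0, -36, 170], [-22.4, -25.9, -7.5, 0, 0, -42, 170], [-25, -29, -7.5, 0, 0, -47, 170]]}}

```text
time: 1.2
ee_pos: [0.4163, -0.2253, 0.2897]
ee_rot: [[0.945, -0.328, 0.0], [-0.328, -0.945, 0.0], [0.0, -0.0, -1.0]]
ft_force: [0.6, -0.5, -0.4]
finger_gap: 0.0306
```

```bash
python3 - <<'E'
from h import *
go((.568,.084,.29),20); s=r.read_state();print(s['dq'].round(2),s['joints'].round(2),s['finger_gap'])
E
```

```text
shift cm [ 4.190e+00 -3.419e+01 -2.000e-02] rot [-1.000e-02 -2.000e-02 -3.914e+01]
[ 0.84 -0.05  0.05 -0.01 -0.01 -0.02] [-0.5   0.04  1.85  0.    1.25 -0.17] 0.030610587137975088
```

Emit:
{"fn": "arm_command", "kwargs": {"series": [[0.5, -4, 0, 0, 0, -4.5, 170], [1, -8, 0, 0, 0, -9, 170], [1.5, -12, 0, 0, 0, -14, 170], [2, -16, 0, 0, 0, -18.5, 170], [2.5, -20, 0, 0, 0, -23, 170], [3, -24, 0, 0, 0, -28, 170], [3.5, -28, 0, 0, 0, -33, 170], [4, -32, 0, 0, 0, -37, 170], [4.2, -34.2, 0, 0, 0, -39, 170], [4.2, -34.2, 0, 0, 0, -39, 170]]}}

```text
time: 2.2
ee_pos: [0.5698, 0.0834, 0.2891]
ee_rot: [[0.941, 0.339, -0.0], [0.339, -0.941, 0.001], [-0.0, -0.001, -1.0]]
ft_force: [0.1, -0.5, -1.0]
finger_gap: 0.0307
```

```bash
python3 - <<'E'
from h import *
go((.568,.084,.29),20); s=r.read_state();print(s['dq'].round(2),s['joints'].round(2),s['finger_gap'],s['ee_pos'])
cap('side','d.png');cap('top','e.png')
a=cv2.imread('pics/d.png');b=cv2.imread('pics/e.png')
A=cv2.resize(a[110:290,190:310],None,fx=3.3,fy=3.3,interpolation=3)
B=cv2.resize(b[180:280,225:325],None,fx=4,fy=4,interpolation=3)
o=np.zeros((594,800,3),np.uint8);o[:,:396]=A[:594];o[:400,400:]=B
cv2.imwrite('pics/f.png',o)
E
```

```text
shift cm [-0.15 -0.11 -0.09] rot [-0.03  0.01 -0.21]
[-0.05 -0.03  0.04 -0.02  0.01  0.  ] [ 0.14  0.21  1.65  0.    1.27 -0.2 ] 0.030680345762917765 [0.56977972 0.08342196 0.28909989]
```

View pics/f.png

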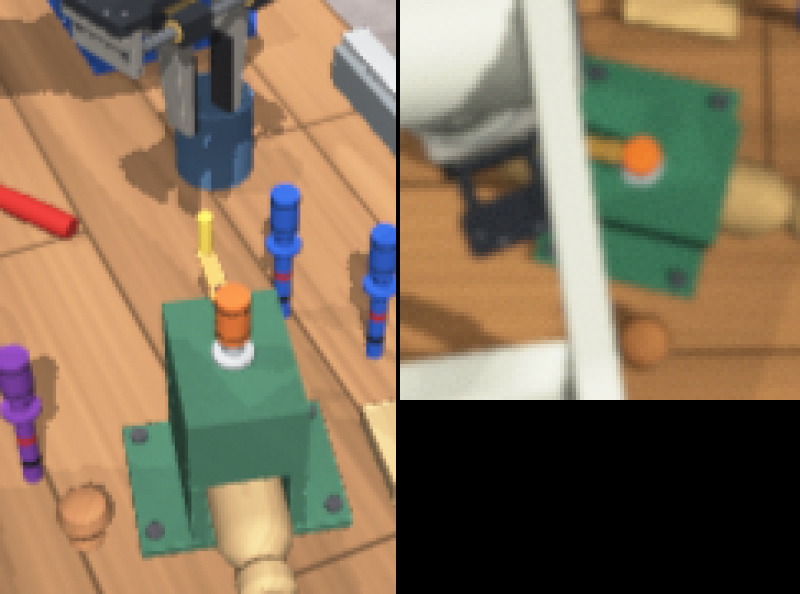

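The side crop shows the open fingers straight above the yellow pin (crop 205,235), with the tips either side of it. Going down around it.

Emit:
{"fn": "arm_command", "kwargs": {"series": [[-0.1, -0.1, 2, 0, 0, 0, 170], [-0.1, -0.1, 4, 0, 0, 0, 170], [-0.1, -0.1, 6, 0, 0, 0, 170], [-0.1, -0.1, 8, 0, 0, 0, 170], [-0.1, -0.1, 9, 0, 0, 0, 170], [-0.1, -0.1, 10, 0, 0, 0, 170], [-0.1, -0.1, 10.7, 0, 0, 0, 170], [-0.1, -0.1, 11.4, 0, 0, 0, 170], [-0.1, -0.1, 11.6, 0, 0, 0, 170], [-0.1, -0.1, 11.6, 0, 0, 0, 170]]}}

```text
time: 3.3
ee_pos: [0.5678, 0.0816, 0.1735]
ee_rot: [[0.942, 0.335, -0.0], [0.335, -0.942, -0.0], [-0.0, 0.0, -1.0]]
ft_force: [0.2, 0.6, 0.4]
finger_gap: 0.0309
```

```bash
python3 - <<'E'
from h import *
s=r.read_state();print(s['ee_pos'],s['ft_force'],s['finger_gap'])
H=np.array([.5575,.0345]);o=[]
for d in (.2,.4,.6,.8,1.0,1.1,1.2):
    t=np.radians(77)+d; go([*(H+.05*np.array([np.cos(t),np.sin(t)])),.172],20)
cap('side','g.png')
a=cv2.imread('pics/g.png')
cv2.imwrite('pics/h.png',cv2.resize(a[130:260,200:330],None,fx=4,fy=4,interpolation=3))
E
```

```text
[0.56783358 0.08163126 0.17354062] [0.21550396 0.58639247 0.36505981] 0.030943615153591127
shift cm [-0.75 -0.57  0.15] rot [ 0.    0.01 -0.4 ]
shift cm [-1.71 -0.84  0.15] rot [ 0.    0.01 -0.4 ]
shift cm [-2.71 -0.9   0.15] rot [ 0.    0.01 -0.4 ]
shift cm [-3.7  -0.77  0.15] rot [ 0.    0.01 -0.4 ]
shift cm [-4.64 -0.45  0.15] rot [ 0.    0.01 -0.4 ]
shift cm [-5.09 -0.22  0.15] rot [ 0.    0.01 -0.4 ]
shift cm [-5.5   0.06  0.15] rot [ 0.    0.01 -0.4 ]
```

View pics/h.png

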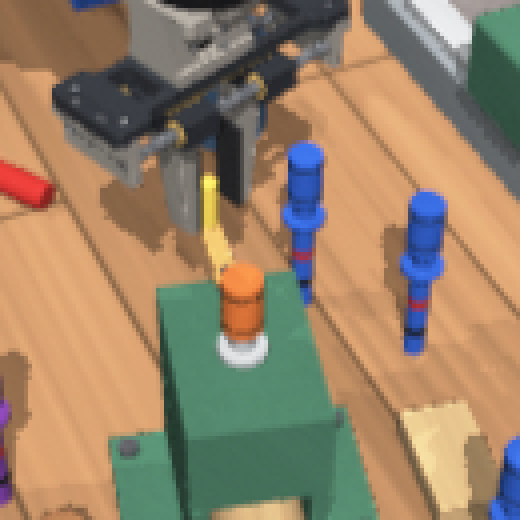

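The pin (crop 210,205) stands between the two fingers. Swinging it towards the robot.

Emit:
{"fn": "arm_command", "kwargs": {"series": [[-0.7, -0.3, 0, 0, 0, 0, 170], [-1.3, -0.5, 0, 0, 0, 0, 170], [-1.9, -0.6, 0, 0, 0, 0, 170], [-2.4, -0.7, 0, 0, 0, 0, 170], [-2.9, -0.8, 0, 0, 0, 0, 170], [-3.4, -0.8, 0, 0, 0, 0, 170], [-3.9, -0.8, 0, 0, 0, 0, 170], [-4.4, -0.8, 0, 0, 0, 0, 170], [-4.8, -0.7, 0, 0, 0, 0, 170], [-4.8, -0.7, 0, 0, 0, 0, 170]]}}

```text
time: 4.35
ee_pos: [0.5196, 0.0717, 0.1735]
ee_rot: [[0.942, 0.335, -0.001], [0.335, -0.942, -0.0], [-0.001, 0.0, -1.0]]
ft_force: [-0.2, 0.2, -0.5]
finger_gap: 0.0301
```

Emit:
{"fn": "arm_command", "kwargs": {"series": [[-0.3, 0.1, 0, 0, 0, 0, 170], [-0.5, 0.2, 0, 0, 0, 0, 170], [-0.7, 0.3, 0, 0, 0, 0, 170], [-0.8, 0.3, 0, 0, 0, 0, 170], [-0.9, 0.4, 0, 0, 0, 0, 170], [-1.0, 0.4, 0, 0, 0, 0, 170], [-1.0, 0.4, 0, 0, 0, 0, 170], [-1.0, 0.4, 0, 0, 0, 0, 170], [-1.0, 0.4, 0, 0, 0, 0, 170], [-1.0, 0.4, 0, 0, 0, 0, 170]]}}

```text
time: 5.35
ee_pos: [0.5121, 0.065, 0.1735]
ee_rot: [[0.942, 0.335, -0.0], [0.335, -0.942, -0.0], [-0.0, -0.0, -1.0]]
ft_force: [0.7, 0.4, -0.1]
finger_gap: 0.0302
```

```bash
python3 - <<'E'
from h import *
s=r.read_state();print(s['ee_pos'],s['ft_force'],s['finger_gap'])
cap('side','i.png')
a=cv2.imread('pics/i.png')
cv2.imwrite('pics/j.png',cv2.resize(a[150:280,190:320],None,fx=4,fy=4,interpolation=3))
E
```

```text
[0.51211067 0.06503453 0.17354789] [ 0.68783954  0.41776561 -0.07536991] 0.030212853071146274
```

View pics/j.png

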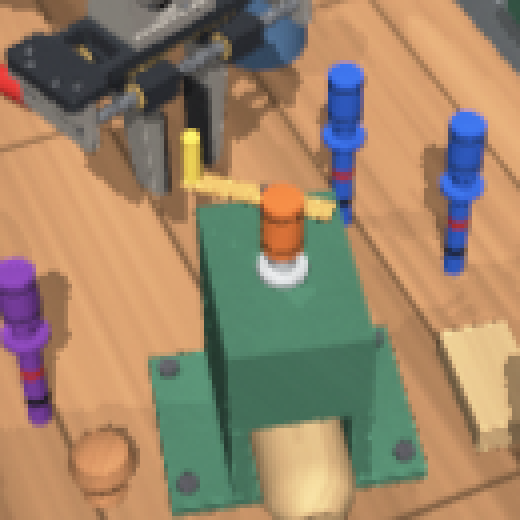

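```bash
python3 - <<'E'
from h import *
a=cap('side')
p=atz(a,(191.5)/4-.5+190,(133.5)/4-.5+150,.1985);print(p)
q=p[:2]-[.0005,.0025]-[.5575,.0345];print(np.hypot(*q),np.arctan2(q[1],q[0])-np.radians(77))
E
```

```text
[0.52275618 0.07045906 0.1985    ]
0.048596661598429555 1.0382629643662706
```

Keeper is at about 1.04 rad. I'll nudge it a little closer to the stop and then raise clear.

Emit:
{"fn": "arm_command", "kwargs": {"series": [[-0.1, 0.1, 0, 0, 0, 0, 170], [-0.2, 0.1, 0, 0, 0, 0, 170], [-0.3, 0.2, 0, 0, 0, 0, 170], [-0.4, 0.2, 0, 0, 0, 0, 170], [-0.4, 0.2, 0, 0, 0, 0, 170], [-0.4, 0.2, 0, 0, 0, 0, 170], [-0.2, 0.2, -1, 0, 0, 0, 170], [-0.2, 0.2, -3, 0, 0, 0, 170], [-0.2, 0.2, -6, 0, 0, 0, 140], [-0.2, 0.2, -8, 0, 0, 0, 110]]}}

```text
time: 6.45
ee_pos: [0.5108, 0.0623, 0.2557]
ee_rot: [[0.942, 0.335, -0.0], [0.335, -0.942, -0.0], [-0.0, 0.0, -1.0]]
ft_force: [0.8, -0.4, -0.7]
finger_gap: 0.0444
```

```bash
python3 - <<'E'
from h import *
s=r.read_state();print(s['ee_pos'],s['ft_force'],s['finger_gap'])
go((.545,-.019,.253),-13)
cap('side','k.png')
a=cv2.imread('pics/k.png')
cv2.imwrite('pics/l.png',cv2.resize(a[150:280,190:320],None,fx=4,fy=4,interpolation=3))
E
```

```text
[0.51075138 0.06225054 0.25572314] [ 0.8142001  -0.40319241 -0.70151729] 0.04440039872043155
shift cm [0.5  8.8  0.28] rot [3.00e-02 1.00e-02 3.26e+01]
```

View pics/l.png

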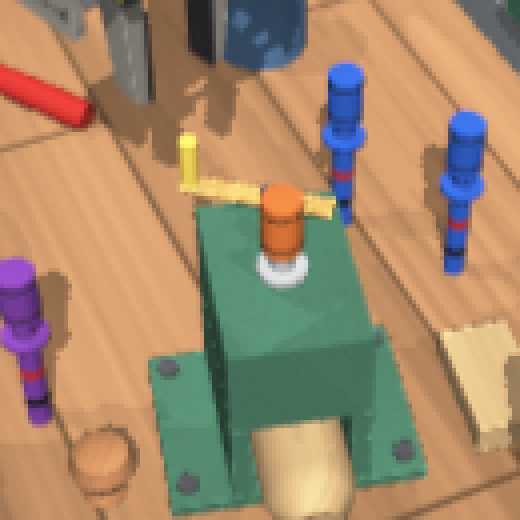

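Keeper lies well clear with the pin at crop (188,140), and the jig hasn't moved. Next I move over the orange handle.

Emit:
{"fn": "arm_command", "kwargs": {"series": [[0, 1, 0.2, 0, 0, 4, 110], [0.1, 2, 0.2, 0, 0, 8, 110], [0.2, 3, 0.2, 0, 0, 12, 110], [0.3, 4, 0.2, 0, 0, 16, 110], [0.3, 5, 0.2, 0, 0, 20, 110], [0.4, 6, 0.2, 0, 0, 24, 110], [0.4, 7, 0.2, 0, 0, 28, 110], [0.5, 8, 0.2, 0, 0, 32, 110], [0.5, 8.8, 0.2, 0, 0, 32.6, 110], [0.5, 8.8, 0.2, 0, 0, 32.6, 110]]}}

```text
time: 7.5
ee_pos: [0.545, -0.0195, 0.2514]
ee_rot: [[0.974, -0.224, -0.001], [-0.224, -0.974, -0.0], [-0.001, 0.001, -1.0]]
ft_force: [-1.1, 0.2, 0.1]
finger_gap: 0.0522
```

```bash
python3 - <<'E'
from h import *
s=r.read_state();print(s['ee_pos'],s['ft_force'],s['finger_gap'])
go((.545,-.019,.172),-13)
cap('side','m.png');a=cv2.imread('pics/m.png')
cv2.imwrite('pics/n.png',cv2.resize(a[130:260,190:320],None,fx=4,fy=4,interpolation=3))
E
```

```text
[ 0.54498449 -0.01953739  0.25138071] [-1.14862645  0.22611969  0.09090329] 0.0521824494987656
shift cm [-0.   -0.06  7.94] rot [0.03 0.05 0.03]
```

View pics/n.png

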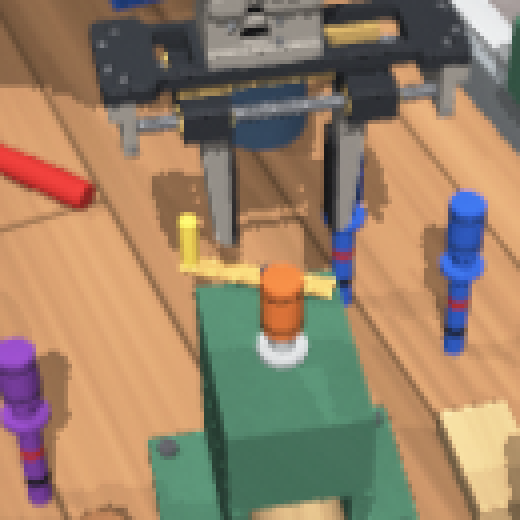

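The fingertips (crop 227,245 and 340,228) straddle the handle axis (282). Descending.

Emit:
{"fn": "arm_command", "kwargs": {"series": [[0, 0, 1.5, 0, 0, 0, 110], [0, 0, 3, 0, 0, 0, 110], [0, 0, 4.2, 0, 0, 0, 110], [0, 0, 5.2, 0, 0, 0, 110], [0, 0, 6, 0, 0, 0, 110], [0, 0, 6.8, 0, 0, 0, 110], [0, 0, 7.5, 0, 0, 0, 110], [0, 0, 7.8, 0, 0, 0, 110], [0, 0, 7.8, 0, 0, 0, 110], [0, 0, 7.8, 0, 0, 0, 110]]}}

```text
time: 8.55
ee_pos: [0.5454, -0.0188, 0.1738]
ee_rot: [[0.974, -0.225, 0.0], [-0.225, -0.974, -0.0], [0.0, -0.0, -1.0]]
ft_force: [0.0, -1.1, -0.0]
finger_gap: 0.0523
```

Emit:
{"fn": "arm_command", "kwargs": {"series": [[0, 0, 0, 0, 0, 0, 150], [0, 0, 0, 0, 0, 0, 165], [0, 0, 0, 0, 0, 0, 175], [0, 0, 0, 0, 0, 0, 185], [0, 0, 0, 0, 0, 0, 220], [0, 0, 0, 0, 0, 0, 255], [0, 0, 0, 0, 0, 0, 255], [0, 0, 0, 0, 0, 0, 255], [0, 0, 0, 0, 0, 0, 255], [0, 0, 0, 0, 0, 0, 255]]}}

```text
time: 9.55
ee_pos: [0.5451, -0.0187, 0.1737]
ee_rot: [[0.974, -0.225, -0.0], [-0.225, -0.974, 0.0], [-0.0, -0.0, -1.0]]
ft_force: [-3.4, 0.8, 5.1]
finger_gap: 0.0253
```

Emit:
{"fn": "arm_command", "kwargs": {"series": [[-0.05, 0, 0, 0, 0, 0, 255], [-0.05, 0, -0.1, 0, 0, 0, 255], [-0.05, 0, -0.2, 0, 0, 0, 255], [-0.05, 0, -0.3, 0, 0, 0, 255], [-0.05, 0, -0.4, 0, 0, 0, 255], [-0.05, 0, -0.5, 0, 0, 0, 255], [-0.05, 0, -0.6, 0, 0, 0, 255], [-0.05, 0, -0.7, 0, 0, 0, 255], [-0.05, 0, -0.8, 0, 0, 0, 255], [-0.05, 0, -0.8, 0, 0, 0, 255]]}}

```text
time: 10.55
ee_pos: [0.5448, -0.0186, 0.1817]
ee_rot: [[0.974, -0.225, 0.0], [-0.225, -0.974, 0.0], [0.0, -0.0, -1.0]]
ft_force: [-0.2, -0.3, -2.1]
finger_gap: 0.0256
```

Only the plunger's weight shows and there is almost no side load. Continuing up.

Emit:
{"fn": "arm_command", "kwargs": {"series": [[0, 0, -0.2, 0, 0, 0, 255], [0, 0, -0.4, 0, 0, 0, 255], [0, 0, -0.6, 0, 0, 0, 255], [0, 0, -0.8, 0, 0, 0, 255], [0, 0, -1.0, 0, 0, 0, 255], [0, 0, -1.2, 0, 0, 0, 255], [0, 0, -1.4, 0, 0, 0, 255], [0, 0, -1.6, 0, 0, 0, 255], [0, 0, -1.7, 0, 0, 0, 255], [0, 0, -1.7, 0, 0, 0, 255]]}}

```text
time: 11.55
ee_pos: [0.5448, -0.0186, 0.1987]
ee_rot: [[0.974, -0.225, 0.0], [-0.225, -0.974, 0.0], [0.0, -0.0, -1.0]]
ft_force: [-0.4, 0.8, -4.4]
finger_gap: 0.0257
```

Emit:
{"fn": "arm_command", "kwargs": {"series": [[0, 0, -0.2, 0, 0, 0, 255], [0, 0, -0.4, 0, 0, 0, 255], [0, 0, -0.6, 0, 0, 0, 255], [0, 0, -0.8, 0, 0, 0, 255], [0, 0, -1.0, 0, 0, 0, 255], [0, 0, -1.2, 0, 0, 0, 255], [0, 0, -1.4, 0, 0, 0, 255], [0, 0, -1.6, 0, 0, 0, 255], [0, 0, -1.8, 0, 0, 0, 255], [0, 0, -1.8, 0, 0, 0, 255]]}}

```text
time: 12.55
ee_pos: [0.5449, -0.0187, 0.2169]
ee_rot: [[0.974, -0.225, 0.0], [-0.225, -0.974, -0.0], [0.0, -0.0, -1.0]]
ft_force: [-0.2, 0.1, -3.6]
finger_gap: 0.0252
```

```bash
python3 - <<'E'
from h import *
s=r.read_state();print(s['time'],s['ee_pos'],s['ft_force'],s['finger_gap'])
cap('side','o.png');a=cv2.imread('pics/o.png')
cv2.imwrite('pics/p.png',cv2.resize(a[150:275,195:320],None,fx=4.6,fy=4.6,interpolation=3))
E
```

```text
12.55 [ 0.54487858 -0.01867099  0.21691756] [-0.15700377  0.08276704 -3.57431695] 0.025235941890244754
```

View pics/p.png

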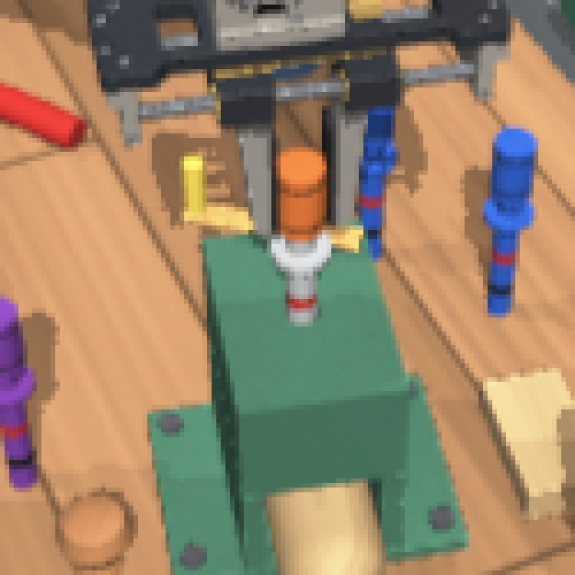

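Red ring (crop 300,303) is fully out with bare steel below it, the black ring is hidden, the keeper is clear, and the jig stands flat. One still second, then I hand in.

Emit:
{"fn": "arm_command", "kwargs": {"series": [[0, 0, 0, 0, 0, 0, 255], [0, 0, 0, 0, 0, 0, 255], [0, 0, 0, 0, 0, 0, 255], [0, 0, 0, 0, 0, 0, 255], [0, 0, 0, 0, 0, 0, 255], [0, 0, 0, 0, 0, 0, 255], [0, 0, 0, 0, 0, 0, 255], [0, 0, 0, 0, 0, 0, 255], [0, 0, 0, 0, 0, 0, 255], [0, 0, 0, 0, 0, 0, 255]]}}

```text
time: 13.6
ee_pos: [0.5447, -0.0186, 0.2166]
ee_rot: [[0.974, -0.225, -0.0], [-0.225, -0.974, 0.0], [-0.0, -0.0, -1.0]]
ft_force: [0.6, 0.1, -2.7]
finger_gap: 0.0253
```

```bash
python3 - <<'E'
from h import *
s=r.read_state();print(s['time'],s['ee_pos'],s['ft_force'],s['finger_gap'],abs(s['dq']).max())
if abs(s['ee_pos'][2]-.2169)<.003 and s['finger_gap']>.024: print(r.close_job())
E
```

```text
13.6 [ 0.54468553 -0.018647    0.21659148] [ 0.63557608  0.11339251 -2.74003899] 0.02526732520183743 0.0013068607680672517
the job is handed in; nothing more can be done
None
```

I swung the keeper by its yellow pin towards the robot, drew the plunger straight up about 43 mm by its orange handle, and handed the job in at 13.6 s while still holding it.

- **Keeper:** I measured it at about 1.04 rad, then nudged it about 4 mm further. It was not pressed hard against its stop at 1.15, and I did not measure the angle again after the nudge.
- **Plunger:** The last picture shows the red ring fully out with bare steel below it, and the black ring hidden. The 43 mm is taken from how far the tool rose.
- **Grip:** The arm is still, the finger gap is 25.3 mm on the 26 mm handle, and the wrist force is about 2.7 N, roughly the plunger's weight.
- **Surroundings:** In the pictures the jig stands flat where it was, and the things in view, including the look-alikes, show no movement. I judged this by eye from the side view and did not measure each one.

No check failed or disagreed.

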